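Fill the finial delivery tray

ROBOT

A 6-joint arm with a two-finger parallel gripper is mounted at the origin on the work surface. World frame = base frame: x ahead of the robot, y to its left, z up, the work surface at z = 0. Lengths are in m, angles in rad, forces in N, time in s.
With the tool pointing down it reaches from about 0.275 to 0.875 m from the base axis. Payload 12.5 kg.
Tool frame: the origin (TCP) lies on the centre line of the jaws, within the pads' length; the fingertips stand r.finger_overhang ahead of it and the grasp point (between the pads) lies 3 mm ahead of it (r.finger_overhang is the distance from the TCP to the fingertips, in m); z points along the fingers, y is the line along which they close (so a half turn about z gives the same grasp; the last joint's range is limited). The gripper opens to 85 mm and grips with 20 to 120 N. Pads are 22 mm wide; open, the fingers measure 114 mm over their backs; the gripper's body (76 mm by 85 mm) begins 54 mm behind the grasp point. The pads swing forward as they close: fully open they stand 13 mm farther back than shut.
Start: joints at [-1.287, 0.351, 1.652, -0, 1.139, -0.085], TCP at [0.198, -0.513, 0.253] pointing down, gripper open.
Joint ranges: [-2.75, 2.75], [-0.79, 2.1], [0.01, 2.65], [-1.57, 4.71], [0.07, 3.14], [-2.87, 2.87]. Speed limits (rad/s): [2.22, 2.22, 2.79, 3.14, 3.14, 3.14].

INTERFACE

Orientations are given as a unit quaternion [x, y, z, w].
In Python, from cell import r, optics gives the robot as it stands. The module is installed in compiled form; this text tells all that it offers. Calls block until the motion is done:
- r.move_to(position, orientation): joint-space move of the TCP to a pose.
- r.move_linear(position, rot=None, vel=0.15): straight line of the TCP; rot=None keeps the orientation; vel is the mean speed in m/s.
- r.set_joints(angles): joint-space move.
- r.set_gripper(opening, squeeze=None): opening from 0.0 (shut) to 1.0 (fully open); squeeze is the grip in N (None keeps the last); returns when the fingers have stopped.
- r.sleep(seconds).
- r.inverse_kinematics(position, orientation): joint angles nearest the present ones, or None.
- optics.get_image(name): name is "scene" or "top" or "wrist"; returns a dict with "pixels" (480x640x3 uint8, red, green, blue), "depth" (480x640 float32, m along the optical axis (not along the pixel's ray), 0 where there is no reading), "fx", "fy", "cx", "cy" (pixels), "D" ([k1, k2, p1, p2, k3] as OpenCV has them; the pictures are not rectified), "camera_from_world" (4x4, takes a point from world to camera coordinates); the wrist camera has in their place "mount" (4x4, takes a point from camera to tool coordinates, whose origin is the TCP and whose axes are the flange's). Camera axes: x right, y down, z forward; pixel columns grow to the right and rows downward; lengths in m; the calibration is good to about 2 mm. A picture is of the moment at which its call begins: read the wrist's pose just before it.
A pose or a line that the arm cannot do raises r.PlanningError and nothing moves.
- r.hand_in(): hands the job in; it is judged then, once.
Readings, each from a call of its own:
- r.current_t(): time.
- r.current_q(): joint angles.
- r.current_qvel(): joint speeds.
- r.current_effort(): joint torques, N m.
- r.current_tool_pos(): TCP position.
- r.current_ee_rot(): TCP orientation.
- r.current_contact_force(): force on the tool from outside, world axes, zero at the start.
- r.current_torque(): the same for the moment, N m.
- r.current_opening(): opening from 0.0 (shut) to 1.0 (fully open).
- r.current_finger_force(): force on a finger pad.
Only numpy, scipy, OpenCV 4.12 (cv2) and the standard library are available. Lean on these libraries where they do the work, as an engineer would, in place of code of your own. Each camera call takes 0.05 s, during which the arm holds its last target. There are 200 camera calls.

TASK

Fill the delivery tray: stand each of the four finished finials, the ones with a round foot, upright on the floor of the bore cut for its foot (largest foot in the largest bore, next in the next, and so on down to the smallest). Set them down rather than dropping them, and leave the two unfinished turnings, which still have their square waste blocks on, standing where they are.

Things in the scene. Friction and masses are not known exactly. Their poses are not given: they have to be found in the camera images.
- flame_finial: Largest finished finial, 150 mm tall: round foot 58 mm across, 12 mm thick; 20 mm neck; 52 mm urn bulge 50 mm up; above it a pointed flame carved in a spiral twist, 38 mm across from 85 to 107 mm up (grip there). 0.13 kg +-30 %. Loose, upright, plain light wood; origin: centre of the foot's underside, z up its axis.
- acorn_finial: Finished acorn finial, 115 mm tall: round foot 48 mm across, 11 mm thick; 18 mm neck; straight-sided acorn cup 47 mm across from 56 to 70 mm up (grip there); above it the nut, tapering from 40 mm to a point. 0.09 kg +-30 %. Loose, upright, plain light wood; origin: centre of the foot's underside, z up its axis.
- ball_finial: Finished ball finial, 88 mm tall: round foot 38 mm across, 10 mm thick; 16 mm neck; ball 45 mm across, its centre 58 mm up (grip there); tiny button on top. 0.06 kg +-30 %. Loose, upright, plain light wood; origin: centre of the foot's underside, z up its axis.
- egg_finial: Smallest finished finial, 70 mm tall: round foot 30 mm across, 10 mm thick; 14 mm neck; smooth egg 34 mm across from 45 to 55 mm up (grip there), rounded top. 0.04 kg +-30 %. Loose, upright, plain light wood; origin: centre of the foot's underside, z up its axis.
- raw_flame: Unfinished look-alike of the flame finial, to be left alone: smooth (not carved), 175 mm tall; instead of a round foot a waste block 52 mm square, 30 mm high; urn bulge 52 mm, flame 38 mm across; a 13 mm thick turning nub on top. Loose, upright; origin: centre of the block's underside, z up.
- raw_ball: Unfinished look-alike of the ball finial, to be left alone: 114 mm tall; instead of a round foot a waste block 44 mm square, 30 mm high; ball 45 mm across, its centre 72 mm up; a 13 mm thick turning nub on top. Loose, upright; origin: centre of the block's underside, z up.
- insert_74: Fixed plywood insert 90 x 90 x 18 mm with a round blind bore 74 mm across, 10 mm deep in its middle (grey felt floor), for the flame finial (58 mm foot). Origin: centre of its underside, 6 mm above the bench; bore floor 8 mm above the origin; z up. The four inserts lie 2 x 2, 94 mm apart, in any arrangement, in a fixed 208 mm square tray with a dark rim 9 mm thick, 28 mm high.
- insert_64: Fixed plywood insert 90 x 90 x 18 mm with a round blind bore 64 mm across, 10 mm deep in its middle (grey felt floor), for the acorn finial (48 mm foot). Origin: centre of its underside, 6 mm above the bench; bore floor 8 mm above the origin; z up. The four inserts lie 2 x 2, 94 mm apart, in any arrangement, in a fixed 208 mm square tray with a dark rim 9 mm thick, 28 mm high.
- insert_54: Fixed plywood insert 90 x 90 x 18 mm with a round blind bore 54 mm across, 10 mm deep in its middle (grey felt floor), for the ball finial (38 mm foot). Origin: centre of its underside, 6 mm above the bench; bore floor 8 mm above the origin; z up. The four inserts lie 2 x 2, 94 mm apart, in any arrangement, in a fixed 208 mm square tray with a dark rim 9 mm thick, 28 mm high.
- insert_46: Fixed plywood insert 90 x 90 x 18 mm with a round blind bore 46 mm across, 10 mm deep in its middle (grey felt floor), for the egg finial (30 mm foot). Origin: centre of its underside, 6 mm above the bench; bore floor 8 mm above the origin; z up. The four inserts lie 2 x 2, 94 mm apart, in any arrangement, in a fixed 208 mm square tray with a dark rim 9 mm thick, 28 mm high.
Mind the look-alikes: they are no part of the job. What is shaped like the egg_finial but blue is not meant. Leave any pink look-alike of the flame_finial alone.

How it is judged:
By the outcome, as a careful person would: the job done as asked, in the order asked, and still so for the second after the job is handed in, with the robot touching nothing.
It also fails if it takes over 115 s, if anything falls off the work surface, if the arm or the gripper's body presses on something with over 40 N, if the wrist force passes 120 N, or if a joint passes its speed limit or range.

## Working session

There is one attempt and no reset: what is moved stays moved. The work goes in short steps, each a Python script; the robot and the scene stay as the last script left them, time stands still between calls to the robot, and variables do not carry over. Pictures are saved under pics/ and viewed, at most 14 in all, crops included, and the job is handed in when it is done.

```bash
mkdir -p pics; python3 - <<'E'
from cell import r, optics
import cv2, pickle
print(r.current_t(), r.finger_overhang, r.current_tool_pos(), r.current_ee_rot(), r.current_opening())
for n in ["scene","top"]:
    d=optics.get_image(n); pickle.dump(d,open(n+".pkl","wb"))
    cv2.imwrite(f"pics/{n}0.png",d["pixels"][...,::-1]); print(n,d["fx"],d["fy"],d["cx"],d["cy"],d["D"],d["camera_from_world"])
E
```

```text
0.0 0.022 [ 0.19819886 -0.51271824  0.25276604] [ 9.83051361e-01  1.83329410e-01 -4.55003640e-05 -5.88400115e-04] 1.000871866645715
scene 556.6072666337748 556.6072666337748 325.6732515887124 242.45858883924168 [-0.05005344  0.          0.          0.          0.        ] [[ 0.81424377  0.5803492  -0.01420902 -0.36281942]
 [ 0.36966749 -0.53721382 -0.75812087 -0.17777582]
 [-0.44760812  0.61204258 -0.65195924  1.47096692]
 [ 0.          0.          0.          1.        ]]
top 564.7491037154051 564.7491037154051 319.9196785051528 238.63157880581173 [-0.0030664  0.         0.         0.         0.       ] [[-4.21736220e-03 -9.99990808e-01  7.73188903e-04 -7.35810434e-02]
 [-9.79861380e-01  3.97810802e-03 -1.99639300e-01  4.84330962e-01]
 [ 1.99634389e-01 -1.59956918e-03 -9.79869150e-01  1.37618767e+00]
 [ 0.00000000e+00  0.00000000e+00  0.00000000e+00  1.00000000e+00]]
```

View pics/scene0.png

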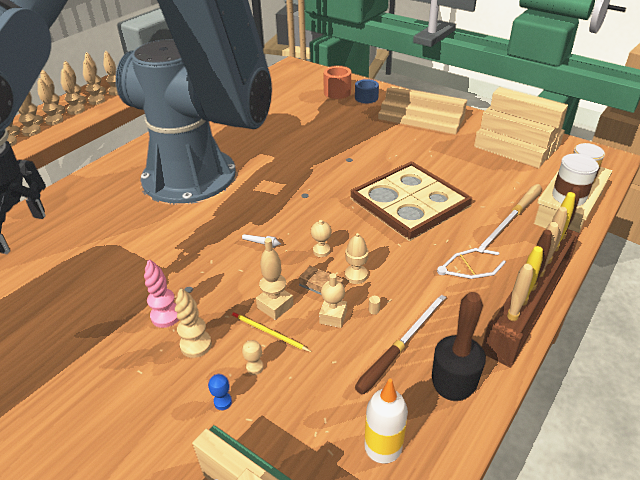

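View pics/top0.png

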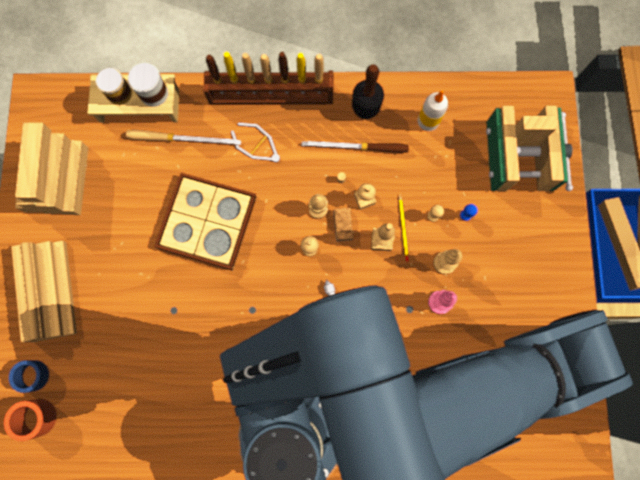

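The scene picture shows these candidates:
- **Flame:** carved light wood at (190,320) fits. Pink (158,293) and smooth raw_flame with a square block (270,275) do not.
- **Ball:** (320,237) with a round foot fits. (333,300) has a square block and does not.
- **Egg:** light wood (252,355) fits. Blue (220,390) does not.
- **Acorn:** (357,258) is the only one.

In the top view the tray is at (207,222), with the bores at (217,242), (229,208), (183,232) and (195,199), from largest to smallest. Next I'll enlarge a crop to confirm and measure from depth.

```bash
cat > vis.py <<'E'
import numpy as np, cv2
from scipy.optimize import least_squares
def cloud(d):
    K=np.array([[d["fx"],0,d["cx"]],[0,d["fy"],d["cy"]],[0,0,1]])
    v,u=np.mgrid[:480,:640]; uv=np.stack([u,v],-1).reshape(-1,1,2).astype(float)
    xy=cv2.undistortPoints(uv,K,np.array(d["D"],float)).reshape(-1,2)
    z=d["depth"].reshape(-1).astype(float); P=np.c_[xy*z[:,None],z]
    T=np.linalg.inv(d["camera_from_world"]); W=P@T[:3,:3].T+T[:3,3]; W[z<=0]=np.nan
    return W.reshape(480,640,3)
def project(d,p):
    K=np.array([[d["fx"],0,d["cx"]],[0,d["fy"],d["cy"]],[0,0,1]]); T=d["camera_from_world"]
    return cv2.projectPoints(np.atleast_2d(p).astype(float),cv2.Rodrigues(T[:3,:3])[0],T[:3,3],K,np.array(d["D"],float))[0].reshape(-1,2)
def circ(P,rad,c0):
    s=least_squares(lambda c:np.hypot(P[:,0]-c[0],P[:,1]-c[1])-rad,c0,loss="soft_l1",f_scale=.002)
    return s.x,np.sqrt(np.mean(s.fun**2))
E
python3 - <<'E'
from vis import *; import pickle
S,T=[pickle.load(open(n+".pkl","rb")) for n in("scene","top")]
CS,CT=cloud(S),cloud(T)
print("table z", np.nanmedian(CT[255:275,300:320,2]),np.nanmedian(CS[380:400,280:300,2]))
objs=dict(flame=((447,261),.085,.107,.019),acorn=((317,205),.056,.070,.0235),ball=((309,245),.05,.066,.0222),egg=((436,213),.043,.057,.0168),rawflame=((384,236),.045,.055,.026),rawball=((366,195),.064,.08,.0222))
for n,((u,v),lo,hi,rad) in objs.items():
    B=CT[v-15:v+16,u-15:u+16].reshape(-1,3); B=B[B[:,2]>lo]; c0=np.median(B[:,:2],0)
    out=[]
    for C in(CS,CT):
        A=C.reshape(-1,3); m=(A[:,2]>lo)&(A[:,2]<hi)&(np.hypot(*(A[:,:2]-c0).T)<.04)
        out.append(A[m])
    A=np.vstack(out); c,e=circ(A,rad,c0)
    print(n,c.round(4),"rms",round(e,4),"n",len(out[0]),len(out[1]),[circ(o,rad,c0)[0].round(4) for o in out if len(o)>5])
# bores: grey pixels in tray
im=T["pixels"]; hsv=cv2.cvtColor(im,cv2.COLOR_RGB2HSV)
m=((hsv[...,1]<70)).astype(np.uint8); m[:170]=0;m[275:]=0;m[:,:150]=0;m[:,260:]=0
n,l,st,ce=cv2.connectedComponentsWithStats(m)
for i in range(1,n):
    if st[i,4]>60:
        p=CT[l==i]; print("bore",ce[i].round(1),st[i,4],np.nanmean(p,0).round(4))
cv2.imwrite("pics/crop.png",cv2.resize(S["pixels"][200:420,130:390,::-1],None,fx=2.7,fy=2.7,interpolation=cv2.INTER_CUBIC))
E
```

```text
table z 0.0006263246673905432 0.0013878393454808124
flame [ 0.4285 -0.395 ] rms 0.0016 n 186 42 [array([ 0.4283, -0.3947]), array([ 0.4298, -0.3962])]
acorn [ 0.5726 -0.0687] rms 0.0015 n 118 46 [array([ 0.5719, -0.0687]), array([ 0.5738, -0.0694])]
ball [ 0.4672 -0.0469] rms 0.0014 n 105 36 [array([ 0.4667, -0.047 ]), array([ 0.4685, -0.0472])]
egg [ 0.5536 -0.3717] rms 0.001 n 102 33 [array([ 0.5533, -0.3717]), array([ 0.5544, -0.3717])]
rawflame [ 0.4826 -0.2201] rms 0.0 n 2 0 []
rawball [ 0.5994 -0.1913] rms 0.0014 n 133 44 [array([ 0.5989, -0.1913]), array([ 0.6006, -0.1923])]
bore [194.  198.5] 179 [0.5996 0.2539 0.0154]
bore [228.3 208.3] 377 [0.5728 0.1634 0.0149]
bore [182.4 232.2] 266 [0.5093 0.2807 0.0148]
bore [216.8 242.3] 543 [0.4822 0.1904 0.0152]
```

View pics/crop.png

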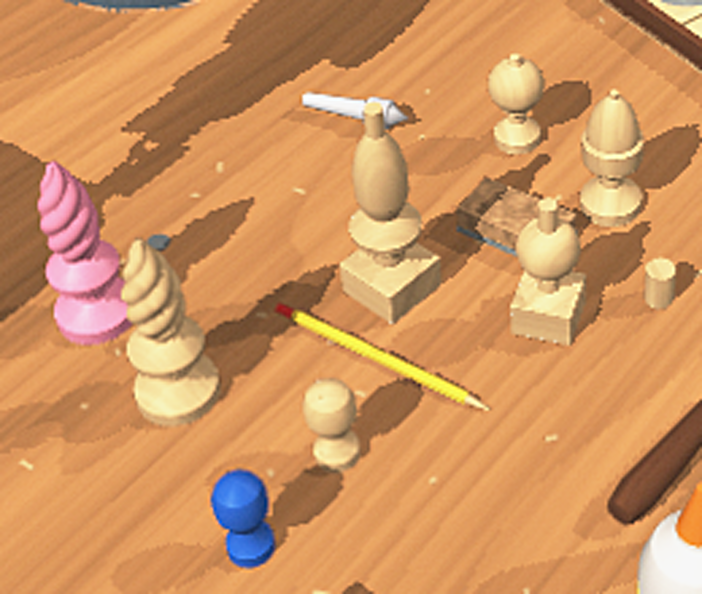

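The crop confirms my choice. The carved light flame (160,330), egg (332,420), ball (517,100) and acorn (612,155) all have round feet. The pink, the blue and the two square-block pieces stay put. I'll start with the smallest so the gripper body always clears the neighbours.

```bash
cat > act.py <<'E'
from cell import r, optics
import numpy as np
OBJ=dict(egg=((.5536,-.3717),.048,np.pi/2,(.5996,.2539)),ball=((.4672,-.0469),.055,0,(.5093,.2807)),
 acorn=((.5726,-.0687),.064,0,(.5728,.1634)),flame=((.4285,-.395),.100,0,(.4822,.1904)))
q=lambda a:[np.cos(a/2),np.sin(a/2),0,0]
st=lambda s:print(s,round(r.current_t(),2),np.round(r.current_tool_pos(),4),"op",round(r.current_opening(),3),"F",np.round(r.current_contact_force(),1),"pad",round(float(np.max(r.current_finger_force())),1))
def pick(n,zt=.33):
    (x,y),g,a,_=OBJ[n]; h=g+.003
    r.set_gripper(1.0); r.move_to([x,y,max(h+.12,.2)],q(a))
    r.move_linear([x,y,h+.01],vel=.12); r.move_linear([x,y,h],vel=.03); st(n+" at grasp")
    r.set_gripper(0.0,30); st("closed")
    r.move_linear([x,y,h+.03],vel=.06); r.sleep(.1); st("lifted")
    r.move_linear([x,y,zt],vel=.2)
def place(n,zt=.33):
    _,g,a,(x,y)=OBJ[n]; h=g+.003+.014
    r.move_to([x,y,zt],q(a)); r.move_linear([x,y,h+.02],vel=.15); r.move_linear([x,y,h+.004],vel=.04)
    r.sleep(.15); f0=r.current_contact_force()[2]; st("above")
    z=h+.004
    while z>h-.002:
        z-=.001; r.move_linear([x,y,z],vel=.02); r.sleep(.04)
        if r.current_contact_force()[2]-f0>2: break
    st("down dz %.4f"%(z-h)); 
    o=r.current_opening(); r.set_gripper(min(1,o+.08)); r.sleep(.1); r.set_gripper(min(1,o+.25)); st("released")
    r.move_linear([x,y,zt],vel=.2)
E
python3 -c "
from act import *
pick('egg'); place('egg')"
```

```text
egg at grasp 3.54 [ 0.5535 -0.3716  0.0508] op 1.002 F [ 0.1  0.1 -0. ] pad 0.0
closed 4.08 [ 0.5537 -0.3718  0.0513] op 0.382 F [-0.7  0.1  2. ] pad 30.0
lifted 4.83 [ 0.5534 -0.3716  0.0806] op 0.378 F [ 0.1 -0.7 -0.8] pad 29.8
above 10.94 [0.5997 0.254  0.0692] op 0.374 F [0.7 1.1 0.1] pad 29.8
down dz 0.0000 12.11 [0.5998 0.254  0.0653] op 0.378 F [-0.3 -0.4  2.4] pad 30.0
released 12.74 [0.5996 0.2539 0.065 ] op 0.626 F [-0.7  0.   0.7] pad 0.0
```

```bash
python3 - <<'E'
from act import *; import cv2,pickle
pick('ball'); place('ball'); pick('acorn')
d=optics.get_image("scene"); cv2.imwrite("pics/mid.png",cv2.resize(d["pixels"][100:330,230:540,::-1],None,fx=2.5,fy=2.5))
E
```

```text
ball at grasp 17.7 [ 0.4672 -0.0469  0.0579] op 1.0 F [-0.1 -0.1 -0.2] pad 0.0
closed 18.18 [ 0.4674 -0.0469  0.0583] op 0.507 F [-0.3  0.3  4.8] pad 30.0
lifted 18.93 [ 0.467  -0.0469  0.0877] op 0.504 F [-0.6  0.4  0. ] pad 30.5
above 23.97 [0.5094 0.2807 0.0762] op 0.503 F [ 0.  -0.1 -0.6] pad 30.5
down dz 0.0000 25.13 [0.5095 0.2808 0.0723] op 0.506 F [-0.3 -0.2  4.3] pad 30.8
released 25.77 [0.5093 0.2807 0.072 ] op 0.752 F [0.2 0.5 0. ] pad 0.0
acorn at grasp 30.62 [ 0.5726 -0.0687  0.0669] op 1.002 F [-0.3  1.2  0.5] pad 0.0
closed 31.07 [ 0.5728 -0.0687  0.0673] op 0.537 F [-1.6  0.8  3.9] pad 30.8
lifted 31.82 [ 0.5724 -0.0687  0.0966] op 0.536 F [-0.5  0.3 -0.9] pad 30.8
```

View pics/mid.png

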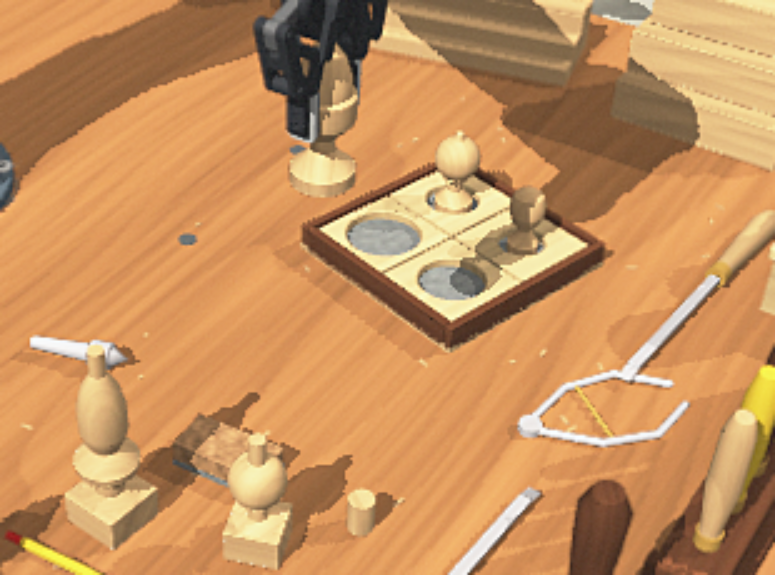

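Ball (457,170) and egg (525,215) stand upright in their bores, and the acorn hangs straight in the gripper (323,130). Next: place the acorn, then pick and place the flame.

```bash
python3 - <<'E'
from act import *; import cv2
place('acorn')
r.move_to([.4285,-.395,.33],q(0)); pick('flame')
d=optics.get_image("scene"); cv2.imwrite("pics/fl.png",d["pixels"][...,::-1])
E
```

```text
above 36.49 [0.5729 0.1634 0.0852] op 0.532 F [ 0.2  0.4 -1. ] pad 30.8
down dz 0.0000 37.66 [0.573  0.1635 0.0813] op 0.534 F [ 0.4 -0.4  3.4] pad 31.2
released 38.29 [0.5728 0.1634 0.081 ] op 0.781 F [-0.5  0.3  0.3] pad 0.0
flame at grasp 44.15 [ 0.4285 -0.3949  0.1029] op 0.998 F [ 0.2 -0.6 -0.2] pad 0.0
closed 44.65 [ 0.4286 -0.395   0.1033] op 0.432 F [0.  1.3 3.3] pad 30.3
lifted 45.4 [ 0.4283 -0.3948  0.1326] op 0.43 F [ 0.1 -0.2 -1.2] pad 30.1
```

View pics/fl.png

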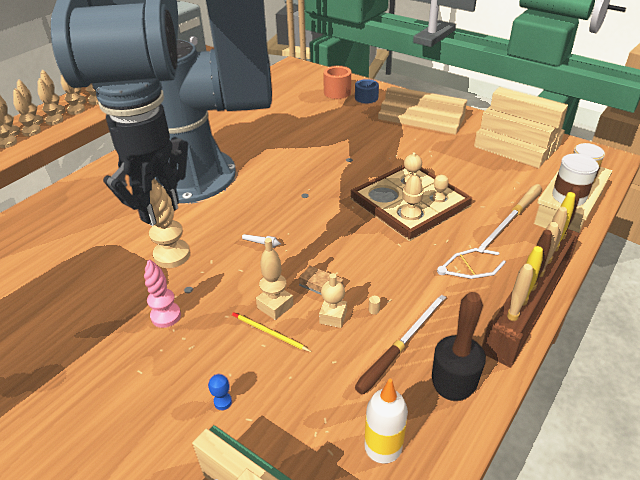

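The flame hangs at (168,235) with the same apparent lean as the standing pink one, so it is upright. The three in the tray stand well. Now I'll place the flame.

```bash
python3 - <<'E'
from act import *; import cv2
from vis import *
place('flame')
r.move_to([.40,-.05,.38],q(0)); r.sleep(.3)
C=[]
for n in("scene","top"):
    d=optics.get_image(n); C.append(cloud(d).reshape(-1,3))
    if n=="scene": cv2.imwrite("pics/end.png",cv2.resize(d["pixels"][130:340,230:490,::-1],None,fx=2.8,fy=2.8))
for n,rad in dict(egg=.0168,ball=.0222,acorn=.0235,flame=.019).items():
    lo,hi=dict(egg=(.043,.057),ball=(.05,.066),acorn=(.056,.07),flame=(.085,.107))[n]
    c0=np.array(OBJ[n][3]); 
    A=np.vstack(C); A=A[np.hypot(*(A[:,:2]-c0).T)<.035]
    B=A[(A[:,2]>lo+.014)&(A[:,2]<hi+.014)]
    print(n,(circ(B,rad,c0)[0]-c0).round(4),"top z",np.percentile(A[:,2],99.7).round(4))
print(r.current_t())
E
```

```text
above 50.83 [0.4823 0.1905 0.1212] op 0.43 F [ 0.3 -0.2 -2. ] pad 30.2
down dz 0.0000 51.99 [0.4824 0.1905 0.1172] op 0.429 F [-0.1 -0.   2.2] pad 30.5
released 52.62 [0.4822 0.1904 0.117 ] op 0.681 F [0.4 0.3 0.1] pad 0.0
egg [0.0007 0.0009] top z 0.0876
ball [0.0003 0.0006] top z 0.1032
acorn [0.     0.0001] top z 0.13
flame [-0.0002  0.0008] top z 0.1641
55.2583
```

View pics/end.png

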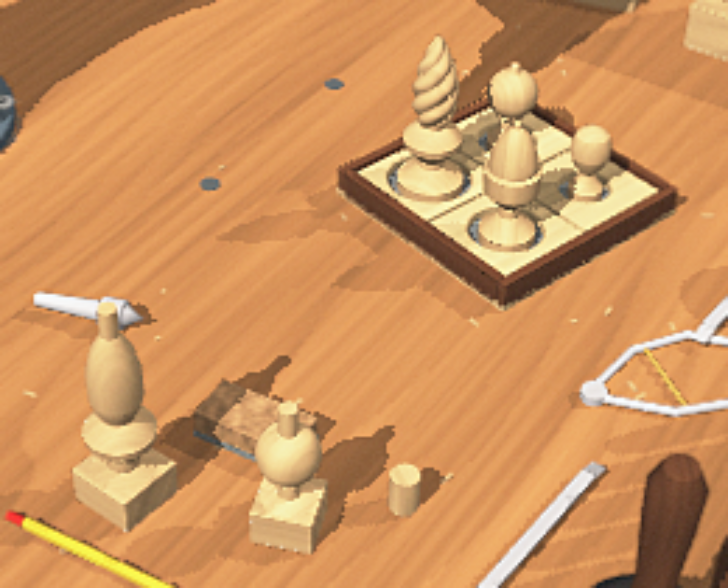

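All four stand upright in their bores: flame (432,130), acorn (510,190), ball (513,95) and egg (590,165). The raw turnings (115,420) and (288,490) are untouched, so I'm handing in.

```bash
python3 -c "
from cell import r
print(r.hand_in())"
```

```text
the job is handed in; nothing more can be done
None
```

All four finished finials stand upright, each in the bore cut for its foot; the unfinished turnings and the coloured look-alikes were left alone, and the job was handed in at about 55 s.

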